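# Pack the fixing kit into the bail-arm tote and stack its tray on top

### The job

Pack the grey tote for the store: in either order, lay the roll of tape flat over the round boss on its floor and stand the stapler, base down, in the bay between the two low ribs, lengthwise with the bay. When both are in, swing both bail arms fully in so that their bars lie across the tote, and then set the white tray on the two bars, squarely over the tote with each bar in its channel. Last, lay the spring clamp flat in the open, undivided half of the tray, lengthwise across the tote like the stapler, and leave the glue bottle and the wooden offcut behind the work where they are.

Things in the scene. Friction and masses are not known exactly. Their poses are not given: they have to be found in the camera images.
- bail_stapler_end (a joint): Wire bail arm at the tote's -y end; bar round, 10 mm thick, 176 long along tote x, 50 mm from the hinge axis (along x at y -102, z 50 mm). 0 = out, level: bar axis at y -152, 33 mm clear of the end wall. Swings up and over to 2.836 rad = fully in: bar axis at y -54, z 65, on the side rims. Stiff: stays where left; 1 N moves it. Starts 0 to 0.3. Pinch the bar's middle; it turns between the fingers.
- bail_tape_end (a joint): The same at the tote's +y end: hinge axis at y +102, z 50 mm; 0 = out (bar axis at y +152), swings up and over to 2.836 rad = fully in (bar axis at y +54, z 65 mm). Starts at 0 to 0.3.
- tote: Grey tote, fixed, 180 (x) x 230 (y) x 60 mm high; origin centre of underside. Floor 4 mm thick, inside 162 x 212 mm there, walls 3 mm, rim 8 mm wide. At (0, +40) mm a round boss, 48 across, 8 high above the floor, for the tape's core. Stapler bay along x, middle (0, -64) mm, between two ribs 6 high, 150 long, at y -90 and -38 (48 clear). Bail arms hinge at y -102 and +102, z 50 mm.
- tape: Roll of masking tape lying flat, 102 mm across, 24 high, 0.16 kg. Origin centre of underside, z up. Core about 76 mm wide to the eye, but its solid wall counts up to 22 mm thick in places: pinch the wall at 43 mm from the centre with one finger in the core, opened 60 mm or more. Any turn about its axis will do.
- stapler_tool: Dark blue desk stapler standing on its base, 38 (x) x 152 (y) x 41 mm high, 0.24 kg; origin centre of underside. Base 36 mm wide, 9 high; the arm (z 21 to 41 mm) is 26 mm wide: grasp across it at the middle. In the bay its y lies along the tote's x, either end first.
- tray: White tray, 160 (x) x 212 (y), walls to z 30 mm, 0.28 kg; origin centre of underside. Beneath, two channels along x at y -54 and +54, 18 wide, 10 deep, take the bars; seated, its origin is 60 mm above the tote's, y along tote y, either way round. Floor top z 13. Handle along x over the middle: bar 110 long, 10 thick (y), z 50 to 64. Half at +y open (y 2 to 103); half at -y has 3 pockets.
- clamp: Orange spring clamp lying flat, 64 (x) x 131 (y) x 22 mm, 0.06 kg; origin centre of underside. At y -15 mm it is 40 mm wide (x -20 to +20): grasp there across x. In the tray its y lies along the tray's x, either way round, its middle near that of the open half (x 0, y 54 mm of the tray; 20 mm off is fine).
- glue_bottle: White glue bottle with orange cap, standing behind the work, 58 mm across, 170 high: leave alone. Origin centre of underside.
- offcut: Pine offcut, a 38 mm cube behind the work: leave alone. Origin centre of underside.
Mind the look-alikes: they are no part of the job. Of the things that look like the tape, the middle-sized one is meant.

How it is judged:
On the way, in this order (a step that is already met when the one before it is completed fails the run):
1. the tape lies on the boss and the stapler stands in its bay, both let go (x of tape in the frame of tote between -0.01 and 0.01 m and y of tape in the frame of tote between 0.03 and 0.05 m and z of tape in the frame of tote between 0 and 0.008 m and angle between each of tape, stapler_tool's own z axis and vertical below 0.08 rad and x of stapler_tool in the frame of tote between -0.012 and 0.012 m and y of stapler_tool in the frame of tote between -0.074 and -0.054 m and z of stapler_tool in the frame of tote between 0 and 0.008 m and angle between the y axis of stapler_tool and the x axis of tote, either way round below 0.15 rad and not (contact force between the fingers and tape above 0.1 N) and not (contact force between the fingers and stapler_tool above 0.1 N)), for 0.2 s.
2. both bail arms are swung in (value of joint each of bail_stapler_end, bail_tape_end above 2.75 rad), for 0.2 s.
3. the tray sits on both bars, let go (horizontal distance between tray and tote below 0.012 m and z of tray in the frame of tote between 0.056 and 0.064 m and angle between tray's own z axis and vertical below 0.04 rad and angle between the y axis of tray and the y axis of tote, either way round below 0.09 rad and not (contact force between the fingers and tray above 0.1 N)), for 0.2 s.
At the end, for the whole second after the job is handed in: Tape flat over the boss (10 mm), stapler upright in its bay (12 mm along, 10 across, 0.15 rad), both bails in (above 2.75), tray level on the bars (12 mm, 0.09 rad, 56 to 64 mm above the tote), clamp flat in its open half (20 mm along, 22 across, 0.35 rad), all at rest (all of step 2 and x of tape in the frame of tote between -0.01 and 0.01 m and y of tape in the frame of tote between 0.03 and 0.05 m and z of tape in the frame of tote between 0 and 0.008 m and angle between each of tape, stapler_tool, clamp's own z axis and vertical below 0.08 rad and x of stapler_tool in the frame of tote between -0.012 and 0.012 m and y of stapler_tool in the frame of tote between -0.074 and -0.054 m and z of stapler_tool in the frame of tote between 0 and 0.008 m and angle between the y axis of stapler_tool and the x axis of tote, either way round below 0.15 rad and horizontal distance between tray and tote below 0.012 m and z of tray in the frame of tote between 0.056 and 0.064 m and angle between tray's own z axis and vertical below 0.04 rad and angle between the y axis of tray and the y axis of tote, either way round below 0.09 rad and x of clamp in the frame of tray between -0.02 and 0.02 m and y of clamp in the frame of tray between 0.032 and 0.076 m and z of clamp in the frame of tray between 0.008 and 0.018 m and angle between the y axis of clamp and the x axis of tray, either way round below 0.35 rad and linear speed of each of tape, stapler_tool, tray, clamp below 0.02 m/s); the robot touches nothing.
It fails at once if the bottle or the offcut is displaced by more than 2 cm (distance of any of glue_bottle, offcut from where it was at the start of the episode above 0.02 m).
It also fails if it takes over 144 s, if anything falls off the work surface, if the arm or the gripper's body presses on something with over 40 N, if the wrist force passes 120 N, or if a joint passes its speed limit or range.

### The arm

A 6-joint arm with a two-finger parallel gripper is mounted at the origin on a cart in front of the work surface, level with it; the furniture and walls round the work are solid. World frame = base frame: x ahead of the robot, y to its left, z up, the work surface at z = 0. Lengths are in m, angles in rad, forces in N, time in s.
With the tool pointing down it reaches from about 0.3 to 0.875 m from the base axis. Payload 6.4 kg.
Tool frame: the origin (TCP) lies at the very end of the fingers, on their centre line; the grasp point (between the pads) lies env.hold_point_z behind it (env.hold_point_z is the distance from the TCP to the grasp point, in m); z points along the fingers, y is the line along which they close (so a half turn about z gives the same grasp; the last joint's range is limited). The gripper opens to 88 mm and grips with 3 to 60 N. Pads are 18 mm wide; open, the fingers measure 123 mm over their backs; the gripper's body (75 mm by 187 mm) begins 45 mm behind the grasp point.
Start: joints at [1.081, 0.181, 1.607, -0, 1.354, -0.206], TCP at [0.161, 0.552, 0.215] pointing down, gripper open.
Joint ranges: [-2.99, 2.99], [-0.89, 2.07], [0.3, 2.58], [-1.14, 4.28], [0, 2.63], [-3.12, 3.12]. Speed limits (rad/s): [2.57, 2.57, 3.01, 3.14, 3.14, 3.14].

### API

Orientations are given as a unit quaternion [x, y, z, w].
In Python, from plant import env, planner, eyes, order gives the robot as it stands. The module is installed in compiled form; this text tells all that it offers. Calls block until the motion is done:
- env.reach(position, orientation): joint-space move of the TCP to a pose.
- env.movel(position, frame=None, velocity=0.15, contact_N=None): straight line of the TCP; frame=None keeps the orientation; velocity is the mean speed in m/s. With contact_N (N) it stops when the force on the tool has changed by that much, and returns True; else False.
- env.set_joints(angles): joint-space move.
- env.move_gripper(opening, effort=None): finger opening in m; effort is the grip in N (None keeps the last); returns when the fingers have stopped.
- env.dwell(seconds).
- planner.inverse_kinematics(position, orientation): joint angles nearest the present ones, or None.
- eyes.get_image(name): name is "side" or "top" or "wrist"; returns the picture (384x512x3 uint8, red, green, blue); there is no depth.
- eyes.camera_info(name): a dict with "K" (3x3 intrinsics, pixels), "T" (4x4, takes a point from camera to world coordinates). Camera axes: x right, y down, z forward; pixel columns grow to the right and rows downward; lengths in m; the calibration is good to about 2 mm. The wrist camera is an equidistant fisheye: a pixel r from the principal point sees the ray r / f radians off the axis. A picture is of the moment at which its call begins: read the wrist's pose just before it. camera_info takes no time and is no camera call; for the wrist camera it gives the pose at the moment of the call.
A pose or a line that the arm cannot do raises env.Unreachable and nothing moves.
- order.job_done(): hands the job in; it is judged then, once.
Readings, each from a call of its own:
- env.current_time_s(): time.
- env.current_joints(): joint angles.
- env.current_joint_vel(): joint speeds.
- env.current_joint_torque(): joint torques, N m.
- env.current_ee_pos(): TCP position.
- env.current_ee_rot(): TCP orientation.
- env.current_force(): force on the tool from outside, world axes, zero at the start.
- env.current_ft_torque(): the same for the moment, N m.
- env.current_finger_gap(): finger opening in m.
- env.current_grasp_force(): force on a finger pad.
Only numpy, scipy, OpenCV 4.12 (cv2) and the standard library are available. Lean on these libraries where they do the work, as an engineer would, in place of code of your own. Each camera call takes 0.05 s, during which the arm holds its last target. There are 200 camera calls.

## Working session

There is one attempt and no reset: what is moved stays moved. The work goes in short steps, each a Python script; the robot and the scene stay as the last script left them, time stands still between calls to the robot, and variables do not carry over. Pictures are saved under pics/ and viewed, at most 14 in all, crops included, and the job is handed in when it is done.

```bash
mkdir -p pics; python3 - <<'E'
from plant import env, planner, eyes, order
import cv2, numpy as np
np.set_printoptions(precision=4,suppress=True)
for n in ["top","side"]:
    im=eyes.get_image(n); cv2.imwrite(f"pics/{n}0.png",im[:,:,::-1])
    c=eyes.camera_info(n); print(n,c["K"],c["T"])
print(eyes.camera_info("wrist")); print(env.hold_point_z, env.current_ee_rot(), env.current_ee_pos(), env.current_time_s())
E
```

```text
top [[475.2689   0.     252.3962]
 [  0.     475.2689 206.5474]
 [  0.       0.       1.    ]] [[-0.0196 -0.9874  0.1569  0.3484]
 [-0.9998  0.0196 -0.002  -0.0206]
 [-0.0011 -0.1569 -0.9876  1.7426]
 [ 0.      0.      0.      1.    ]]
side [[367.507    0.     255.7712]
 [  0.     367.507  193.0883]
 [  0.       0.       1.    ]] [[-0.8779 -0.3859  0.2835  0.3183]
 [-0.4789  0.7112 -0.5147  0.5101]
 [-0.003  -0.5876 -0.8092  0.8678]
 [ 0.      0.      0.      1.    ]]
{'K': array([[297.3186,   0.    , 253.1652],
       [  0.    , 297.3186, 192.4739],
       [  0.    ,   0.    ,   1.    ]]), 'T': array([[ 0.2795,  0.918 ,  0.2814,  0.0877],
       [ 0.9601, -0.2671, -0.0823,  0.5735],
       [-0.0004,  0.2932, -0.9561,  0.3837],
       [ 0.    ,  0.    ,  0.    ,  1.    ]])}
0.0187 [ 0.1414  0.9899 -0.0007 -0.0003] [0.1607 0.5516 0.2142] 0.1
```

View pics/top0.png

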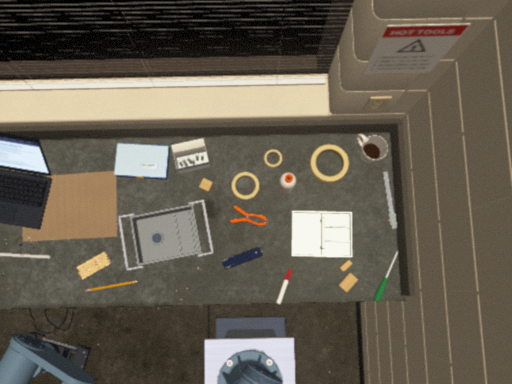

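View pics/side0.png

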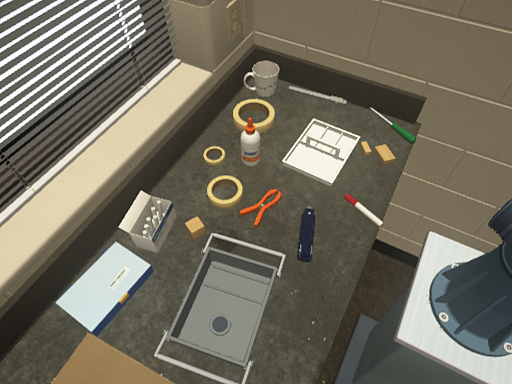

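The top view shows the tote at about (166,235), with its boss on the left (+y) end and both bails out. The stapler is at (242,257), the clamp at (249,216) and the tray at (322,234). The bottle is at (288,180) and the offcut at (206,184).

There are three rolls: small at (273,158), middle at (245,185) and large at (329,162). The middle-sized one at (245,185) fits. At ~3.5 mm/px, its 28 px width gives about 100 mm. I'll confirm this in an enlarged crop.

```bash
cat > h.py <<'E'
from plant import env, planner, eyes, order
import cv2, numpy as np
from scipy.spatial.transform import Rotation as R
np.set_printoptions(precision=4,suppress=True)
def shot(n,name=None):
    c=eyes.camera_info(n); im=eyes.get_image(n)
    if name: cv2.imwrite(f"pics/{name}.png",im[:,:,::-1])
    return im,c,n
def cast(uv,c,n,z):
    "pixels (N,2) -> world xy on plane z"
    uv=np.atleast_2d(np.asarray(uv,float)); K,T=c["K"],c["T"]
    d=(uv-K[:2,2])/K[0,0]
    if n=="wrist":
        r=np.linalg.norm(d,axis=1,keepdims=True); s=np.where(r>1e-9,np.sin(r)/np.maximum(r,1e-9),1)
        d=np.hstack([d*s,np.cos(r)])
    else: d=np.hstack([d,np.ones((len(d),1))])
    d=d@T[:3,:3].T; o=T[:3,3]
    return (o+d*((z-o[2])/d[:,2:]))[:,:2]
def proj(P,c,n):
    P=np.atleast_2d(P); p=(P-c["T"][:3,3])@c["T"][:3,:3]
    if n=="wrist":
        rho=np.linalg.norm(p[:,:2],axis=1,keepdims=True); d=p[:,:2]/rho*np.arctan2(rho,p[:,2:])
    else: d=p[:,:2]/p[:,2:]
    return d*c["K"][0,0]+c["K"][:2,2]
def hsv(im): return cv2.cvtColor(im,cv2.COLOR_RGB2HSV)
MASK=dict(orange=((3,170,120),(14,255,255)),blue=((108,90,20),(130,255,140)),tan=((14,50,140),(28,190,255)),
          white=((0,0,200),(180,45,255)),grey=((0,0,85),(180,40,200)))
def blobs(im,col,amin=60,roi=None):
    m=cv2.inRange(hsv(im),*MASK[col]); 
    if roi is not None: k=np.zeros_like(m); x0,y0,x1,y1=roi; k[y0:y1,x0:x1]=1; m=m*k
    cs=cv2.findContours(m,cv2.RETR_EXTERNAL,cv2.CHAIN_APPROX_NONE)[0]
    return sorted([q[:,0,:] for q in cs if cv2.contourArea(q)>amin],key=lambda q:-cv2.contourArea(q))
def rect(uv,c,n,z):
    p=cast(uv,c,n,z).astype(np.float32); (x,y),(w,h),a=cv2.minAreaRect((p*1000).astype(np.float32))
    if w<h: w,h,a=h,w,a+90
    return np.array([x/1000,y/1000]),w,h,np.radians((a+90)%180-90)  # angle = long axis
def down(yaw):
    "tool pointing down, finger closing line (tool y) along world angle yaw"
    y=np.array([np.cos(yaw),np.sin(yaw),0]); z=np.array([0,0,-1.]); return R.from_matrix(np.c_[np.cross(y,z),y,z]).as_quat()
def tooly(): v=R.from_quat(env.current_ee_rot()).as_matrix()[:,1]; return np.arctan2(v[1],v[0])
E
python3 - <<'E'
from h import *
for n in ["top","side"]:
    im,c,_=shot(n)
    for col,z in [("tan",.024),("orange",.011),("blue",.041),("white",.03),("grey",.06)]:
        for q in blobs(im,col,80 if n=="top" else 150)[:7]:
            if q.mean(0)[1]>(310 if n=="top" else 400): continue
            o=rect(q,c,n,z); print(n,col,q.mean(0).round(),o[0],round(o[1]),round(o[2]),round(o[3],3))
    if n=="top": cv2.imwrite("pics/crop1.png",cv2.resize(im[125:305,100:365,::-1],None,fx=3,fy=3,interpolation=cv2.INTER_CUBIC))
E
```

```text
top tan [166.  91.] [1.0461 0.2925] 1278 171 -1.57
top tan [ 74. 210.] [0.6372 0.6462] 345 244 -1.524
top tan [329. 163.] [ 0.7819 -0.3119] 142 141 1.551
top tan [245. 185.] [0.7027 0.0036] 105 100 -0.021
top tan [ 93. 265.] [0.4204 0.5527] 119 54 -1.072
top tan [273. 158.] [ 0.8049 -0.1025] 65 63 -0.023
top tan [348. 282.] [ 0.342 -0.36 ] 61 40 -0.813
top blue [241. 258.] [0.435  0.0181] 135 29 -1.243
top white [322. 234.] [ 0.5174 -0.2726] 215 164 1.538
top white [162.  83.] [1.1051 0.3086] 1238 28 -1.57
top white [141. 160.] [0.8036 0.3851] 188 118 1.491
top white [ 21. 157.] [0.8268 0.8246] 196 88 1.384
top white [188. 145.] [0.8571 0.212 ] 119 29 -1.372
top white [192. 159.] [0.8017 0.1958] 110 38 -1.387
top grey [ 99. 224.] [0.5796 0.4901] 760 596 1.562
top grey [337. 232.] [ 0.5177 -0.3261] 358 245 -1.571
top grey [174. 150.] [0.8087 0.2706] 331 135 1.551
top grey [374. 268.] [ 0.391  -0.4393] 216 119 -0.832
top grey [241. 173.] [0.7312 0.0162] 207 170 -0.995
top grey [385. 198.] [ 0.6318 -0.491 ] 238 84 0.057
side tan [ 93. 170.] [1.0889 0.0363] 952 146 -1.568
side tan [110. 
[... 380 characters left out ...]
192] 304 230 -1.567
side white [103. 285.] [0.8036 0.3843] 190 120 1.497
side white [322. 150.] [ 0.5151 -0.2705] 218 165 1.53
side white [ 88. 140.] [ 1.1787 -0.0258] 826 24 -1.571
side white [69. 55.] [ 1.5673 -0.308 ] 758 25 -1.569
side white [60. 38.] [ 1.6861 -0.3567] 663 29 1.567
side white [134. 212.] [0.8744 0.1855] 129 36 -1.368
side grey [228. 299.] [0.5178 0.2911] 312 210 -1.393
side grey [79. 60.] [ 1.478  -0.2764] 925 185 1.566
side grey [140. 308.] [0.6741 0.3989] 151 74 1.49
side grey [62. 43.] [ 1.604  -0.3182] 691 42 1.567
side grey [86. 80.] [ 1.3623 -0.2192] 874 25 -1.569
side grey [85. 91.] [ 1.3199 -0.1783] 856 23 1.571
side grey [ 85. 100.] [ 1.2846 -0.1489] 849 21 1.57
```

View pics/crop1.png

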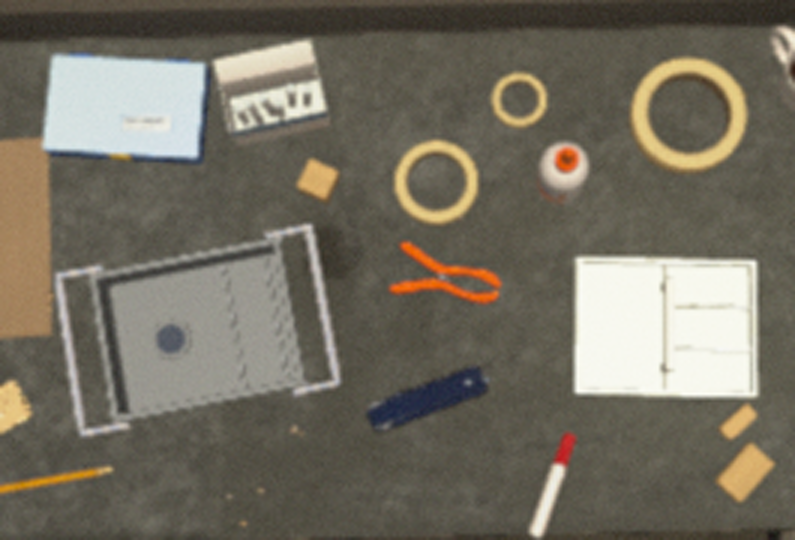

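The crop confirms it: the middle roll at crop (436,182), about 103 mm across, is the tape. The open half of the tray and the boss of the tote both lie to the left (+y). Next I'll refine with the wrist camera from three viewpoints.

```bash
python3 - <<'E'
from h import *
import pickle
S={}
for k,p in [("tote",(0.42,0.29,0.25)),("mid",(0.5,0.04,0.25)),("tray",(0.44,-0.25,0.25))]:
    env.reach(p,down(np.pi/2)); S[k]=shot("wrist","w_"+k)
pickle.dump(S,open("S.pkl","wb"))
print(env.current_time_s())
im,c,n=S["mid"]
for col,z in [("tan",.024),("orange",.018),("blue",.041)]:
    for q in blobs(im,col,300)[:4]:
        o=rect(q,c,n,z); print(col,q.mean(0).round(),o[0],round(o[1]),round(o[2]),round(o[3],3))
im,c,n=S["tray"]
for q in blobs(im,"white",300)[:2]:
    o=rect(q,c,n,.03); print("tray",q.mean(0).round(),o[0],round(o[1]),round(o[2]),round(o[3],3))
a=np.hstack([cv2.resize(S[k][0],(400,300)) for k in ("tote","mid")]); b=cv2.resize(S["tray"][0],(400,300)); 
cv2.imwrite("pics/w3.png",np.vstack([a,np.hstack([b,b*0])])[:,:,::-1])
E
```

```text
3.8917
tan [502. 218.] [0.6187 0.5118] 200 97 0.4
tan [229. 271.] [0.6748 0.0033] 100 58 -1.57
tan [175. 325.] [ 0.7963 -0.0987] 65 65 -1.471
tan [15. 74.] [ 0.3414 -0.353 ] 61 37 -0.764
orange [220. 204.] [ 0.5653 -0.0027] 130 24 1.413
orange [217. 222.] [ 0.5924 -0.0092] 129 25 1.203
blue [241. 112.] [0.4347 0.0215] 140 32 -1.238
tray [252. 223.] [ 0.5154 -0.27  ] 216 165 1.531
tray [344.  70.] [ 0.3134 -0.1268] 84 12 -0.367
```

View pics/w3.png

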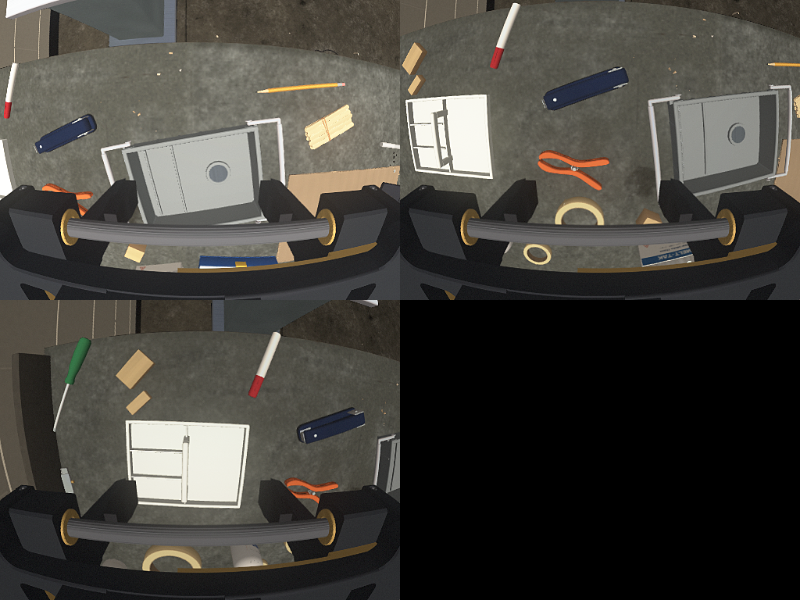

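View pics/w_tote.png

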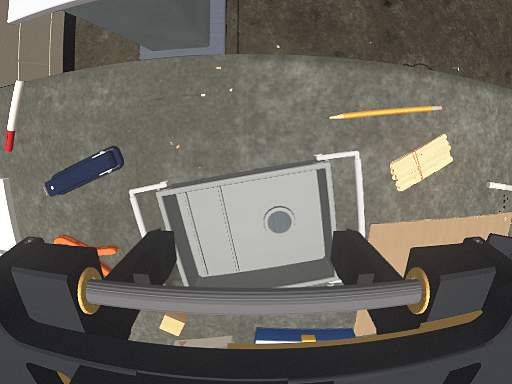

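The wrist views show the near part of each thing, because the gripper hides the lower part of the image. The tote is at (250,220) with its boss at (279,221). I'll take two closer looks placed further out, so that the tote, tape and clamp are fully visible.

```bash
python3 - <<'E'
from h import *
import pickle
S=pickle.load(open("S.pkl","rb"))
env.reach((0.66,0.02,0.2),down(np.pi/2)); S["mid2"]=shot("wrist","w_mid2")
env.reach((0.58,0.29,0.24),down(np.pi/2)); S["tote2"]=shot("wrist","w_tote2")
S["side"]=shot("side"); S["top"]=shot("top")
pickle.dump(S,open("S.pkl","wb"))
im,c,n=S["mid2"]
for col,z in [("tan",.024),("blue",.041)]:
    for q in blobs(im,col,300)[:4]:
        o=rect(q,c,n,z); print(col,q.mean(0).round(),o[0],round(o[1]),round(o[2]),round(o[3],3))
q=np.vstack(blobs(im,"orange",150)); print(q.min(0),q.max(0)); 
o=rect(q,c,n,.015); print("clamp",o)
# width profile along long axis
m=cv2.inRange(hsv(im),*MASK["orange"]); v,u=np.nonzero(m); p=cast(np.c_[u,v],c,n,.015)-o[0]
a=np.array([np.cos(o[3]),np.sin(o[3])]); s=p@a*1e3; t=p@[-a[1],a[0]]*1e3
for k in range(-65,70,10):
    w=(abs(s-k)<3)&(abs(t)<45); print(k,w.sum()and(t[w].min().round(),t[w].max().round()))
for k in ("tote","tote2","mid","side","top"):
    im,c,n=S[k]; h=hsv(im); m=cv2.inRange(h,(100,35,40),(125,120,150))
    for q in cv2.findContours(m,cv2.RETR_EXTERNAL,cv2.CHAIN_APPROX_NONE)[0]:
        q=q[:,0,:]; r=rect(q,c,n,.012)
        if 35<r[1]<60 and 35<r[2]<60: print("boss",k,q.mean(0),r)
a=cv2.resize(S["tote2"][0][60:300,90:400],None,fx=2.5,fy=2.5,interpolation=cv2.INTER_CUBIC); cv2.imwrite("pics/t2.png",a[:,:,::-1])
E
```

```text
tan [240. 198.] [0.7005 0.0037] 101 101 1.222
tan [ 39. 223.] [ 0.7431 -0.3231] 139 63 -1.461
tan [357. 206.] [0.7088 0.1535] 39 39 1.113
blue [464. 225.] [0.7443 0.3554] 184 46 1.538
blue [221.   6.] [ 0.474  -0.0103] 72 23 1.53
[65 78] [289 246]
clamp (array([ 0.6512, -0.1182]), 394.9309387207031, 116.70233917236328, np.float64(-1.0621632515213253))
-65 0
-55 0
-45 0
-35 0
-25 0
-15 0
-5 0
5 0
15 0
25 0
35 0
45 0
55 0
65 0
boss side [256.8095 183.1032] (array([ 0.6296, -0.0684]), 54.684226989746094, 45.1106071472168, np.float64(-0.9193971110156027))
boss side [239.6042 181.6146] (array([ 0.6768, -0.0511]), 56.68486022949219, 41.42658996582031, np.float64(-1.0366423119531505))
boss side [269.5765 172.6706] (array([ 0.6169, -0.1201]), 46.434444427490234, 41.35477828979492, np.float64(-0.33120895581572113))
boss side [208.7027 158.3919] (array([ 0.8132, -0.0821]), 47.769832611083984, 38.05961227416992, np.float64(1.1951361497504993))
```

View pics/t2.png

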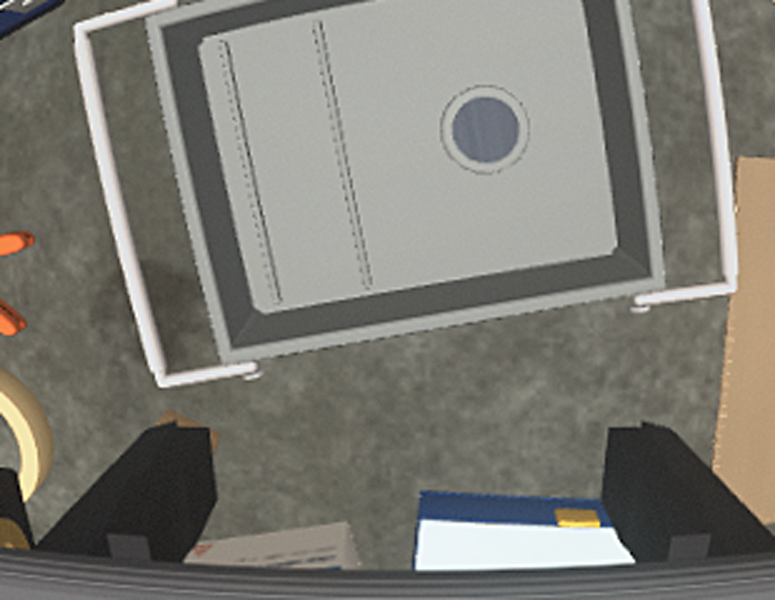

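View pics/w_mid2.png

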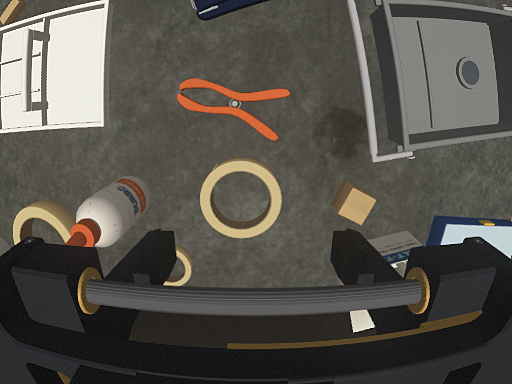

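The close-up shows the tote's floor, boss, ribs and both bails out. The rim corners in the full image are about (180,204), (355,175) and (149,67), and the boss is near (284,112). The clamp is at (235,105), with jaws to the left, open handles to the right and its pivot at (235,103). The tape is at (240,198).

```bash
python3 - <<'E'
from h import *
import pickle
from scipy.optimize import least_squares
S=pickle.load(open("S.pkl","rb"))
im,c,n=S["mid2"]
m=cv2.inRange(hsv(im),(2,130,100),(16,255,255)); k=np.zeros_like(m); k[60:150,170:300]=1; m*=k
v,u=np.nonzero(m); uv=np.c_[u,v]; o=rect(uv,c,n,.015); print("clamp",o)
p=cast(uv,c,n,.015)-o[0]; a=np.array([np.cos(o[3]),np.sin(o[3])]); s=p@a*1e3; t=p@[-a[1],a[0]]*1e3
print("pivot",(cast([[235,103]],c,n,.02)-o[0])@a*1e3)
for k in range(-65,70,10):
    w=(abs(s-k)<3); print(k,w.sum()and(t[w].min().round(),t[w].max().round()),end=" ")
im,c,n=S["tote2"]; g=im[85:140,255:315].astype(int); 
m=((g[...,2]-g[...,0])>18).astype(np.uint8); v,u=np.nonzero(m); e=cast([[u.mean()+255,v.mean()+85]],c,n,.012)[0]; print("\nboss px",u.mean()+255,v.mean()+85,e,m.sum())
obs=[([.09,-.115,.06],(180,204)),([.09,.115,.06],(354.8,175.2)),([-.09,-.115,.06],(149.2,67.2)),([0,.04,.012],(u.mean()+255,v.mean()+85))]
def f(x): return np.concatenate([(proj(np.r_[R.from_euler('z',x[2]).as_matrix()[:2,:2]@P[:2]+x[:2],P[2]],c,n)[0]-q) for P,q in obs])
r=least_squares(f,[.52,.29,.178]); print("tote",r.x,r.fun)
# bail angles from far bar corner pixel, bar end at x=+.083
for sg,px in ((-1,(90+160/2.5,60+380/2.5)),(1,(90+733/2.5,60+290/2.5))):
    def g(th):
        P=np.array([.085,sg*(.102+.05*np.cos(th[0])),.05+.05*np.sin(th[0])]); 
        return proj(np.r_[R.from_euler('z',r.x[2]).as_matrix()[:2,:2]@P[:2]+r.x[:2],P[2]],c,n)[0]-px
    b=least_squares(g,[.15]); print("bail",sg,b.x,b.fun)
# tray from first view & stapler
for k in ("mid","tote"):
    im,c,n=S[k]; q=blobs(im,"blue",300)[0]; print("stapler",k,rect(q,c,n,.035))
im,c,n=S["mid2"]; q=cv2.inRange(hsv(im),*MASK["tan"])[140:250,190:290]; v,u=np.nonzero(q); print("tape",rect(np.c_[u+190,v+140],c,n,.024))
E
```

```text
clamp (array([ 0.5818, -0.0076]), 129.8970489501953, 63.550445556640625, np.float64(1.3242707004795695))
pivot [6.3077]
-65 (np.float64(-11.0), np.float64(12.0)) -55 (np.float64(-17.0), np.float64(19.0)) -45 (np.float64(-19.0), np.float64(20.0)) -35 (np.float64(-19.0), np.float64(20.0)) -25 (np.float64(-18.0), np.float64(19.0)) -15 (np.float64(-17.0), np.float64(18.0)) -5 (np.float64(-15.0), np.float64(16.0)) 5 (np.float64(-14.0), np.float64(15.0)) 15 (np.float64(-15.0), np.float64(16.0)) 25 (np.float64(-19.0), np.float64(20.0)) 35 (np.float64(-24.0), np.float64(24.0)) 45 (np.float64(-29.0), np.float64(28.0)) 55 (np.float64(-32.0), np.float64(31.0)) 65 (np.float64(-31.0), np.float64(31.0)) 
boss px 283.57142857142856 103.71428571428572 [0.5039 0.3296] 7
tote [0.5184 0.2913 0.1836] [-1.2591  0.685   2.898  -2.4514 -2.6014 -2.9418  0.7154  5.3975]
bail -1 [0.7165] [ 0.684  -1.5534]
bail 1 [0.8559] [-2.9773 -4.5496]
stapler mid (array([0.4349, 0.0212]), 142.6803741455078, 32.72025680541992, np.float64(-1.2379117100212977))
stapler tote (array([0.4342, 0.0248]), 139.4519805908203, 32.35342788696289, np.float64(-1.237417061138329))
tape (array([0.7005, 0.0037]), 100.93172454833984, 100.76691436767578, np.float64(1.221539527745872))
```

```bash
python3 - <<'E'
from h import *
import pickle
from scipy.optimize import least_squares
S=pickle.load(open("S.pkl","rb"))
def boss(k,roi):
    im,c,n=S[k]; x0,y0,x1,y1=roi; g=cv2.GaussianBlur(cv2.cvtColor(im,cv2.COLOR_RGB2GRAY),(3,3),0)[y0:y1,x0:x1]
    t,m=cv2.threshold(g,0,255,cv2.THRESH_BINARY_INV+cv2.THRESH_OTSU)
    q=max(cv2.findContours(m,cv2.RETR_EXTERNAL,cv2.CHAIN_APPROX_NONE)[0],key=cv2.contourArea)[:,0,:]+[x0,y0]
    r=rect(q,c,n,.012); print("boss",k,cv2.fitEllipse(q.astype(np.float32))[0],r); return np.array(cv2.fitEllipse(q.astype(np.float32))[0])
b=boss("tote2",(262,90,306,134)); boss("tote",(256,200,300,242)); boss("side",(205,310,235,338)); boss("top",(149,230,165,246))
im,c,n=S["tote2"]
obs=[([.09,-.115,.06],(180,204)),([.09,.115,.06],(354.8,175.2)),([-.09,-.115,.06],(149.2,67.2)),([0,.04,.012],b)]
W=lambda x,P: np.r_[R.from_euler('z',x[2]).as_matrix()[:2,:2]@np.array(P[:2])+x[:2],P[2]]
def f(x): return np.concatenate([(proj(W(x,P),c,n)[0]-q) for P,q in obs])
r=least_squares(f,[.52,.29,.178]); print("tote",r.x,r.fun)
im2=im.copy()
for P in [(.09,-.115,.06),(.09,.115,.06),(-.09,-.115,.06),(-.09,.115,.06),(0,.04,.012),(.075,-.09,.01),(.075,-.038,.01)]:
    cv2.circle(im2,tuple(proj(W(r.x,P),c,n)[0].astype(int)),2,(255,0,0),-1)
for sg in (-1,1):
  for th,col in ((0,(0,255,0)),(.15,(255,255,0)),(.3,(0,0,255))):
    P=[W(r.x,(s*.083,sg*(.102+.05*np.cos(th)),.05+.05*np.sin(th))) for s in (-1,1)]; uv=proj(np.array(P),c,n).astype(int); cv2.line(im2,tuple(map(int,uv[0])),tuple(map(int,uv[1])),col,1)
a=cv2.resize(im2[40:230,100:400],None,fx=2.6,fy=2.6,interpolation=cv2.INTER_CUBIC); cv2.imwrite("pics/t3.png",a[:,:,::-1])
E
```

```text
boss tote2 (283.86920166015625, 111.50497436523438) (array([0.5143, 0.3304]), 34.749149322509766, 33.59075927734375, np.float64(-1.5546832253607517))
boss tote (279.04718017578125, 221.67233276367188) (array([0.5139, 0.3308]), 34.56396484375, 33.933040618896484, np.float64(1.5673210347303976))
boss side (219.6179962158203, 323.71722412109375) (array([0.5145, 0.3291]), 34.333988189697266, 33.179962158203125, np.float64(1.3125972664734253))
boss top (162.64596557617188, 234.1194610595703) (array([0.5172, 0.3017]), 57.21604537963867, 14.098722457885742, np.float64(0.2527992681847403))
tote [0.521  0.2918 0.1745] [-1.5695  1.9961  2.5029  0.4985 -1.7931 -1.8378  0.7628 -0.1406]
```

View pics/t3.png

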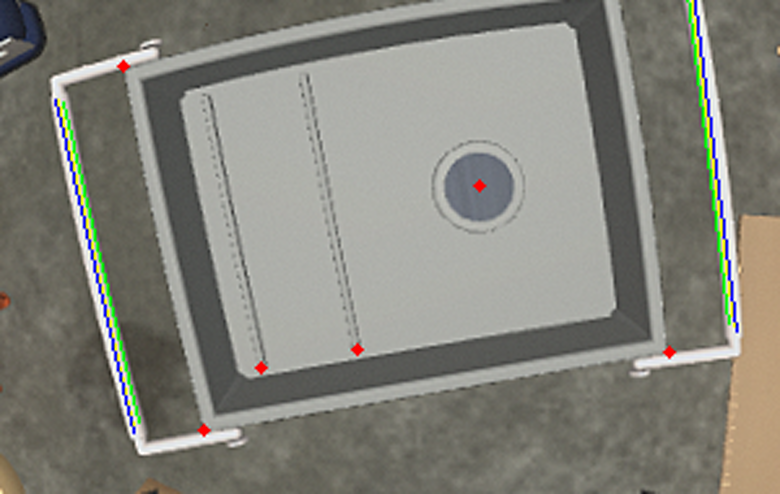

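```bash
cat >> h.py <<'E'
TOTE=np.array([0.5212,0.2912,0.1745])
def W(P,x=None):
    x=TOTE if x is None else x
    return np.r_[R.from_euler('z',x[2]).as_matrix()[:2,:2]@np.array(P[:2])+x[:2],P[2]]
def inT(p): return R.from_euler('z',-TOTE[2]).as_matrix()[:2,:2]@(np.array(p[:2])-TOTE[:2])
def ray(uv,v):
    im,c,n=v; p=cast([uv],c,n,0)[0]; o=c["T"][:3,3]; d=np.r_[p,0]-o; return o,d/np.linalg.norm(d)
def tri(*obs):
    A=0;b=0
    for uv,v in obs:
        o,d=ray(uv,v); M=np.eye(3)-np.outer(d,d); A=A+M; b=b+M@o
    return np.linalg.solve(A,b)
E
python3 - <<'E'
from h import *
import pickle
S=pickle.load(open("S.pkl","rb")); v=S["tote2"]; px=lambda x,y:(100+x/2.6,40+y/2.6)
def yaw(a,b,z,off):
    p=cast([px(*a),px(*b)],v[1],"wrist",z); d=p[1]-p[0]; return (np.arctan2(d[1],d[0])-off+np.pi/2)%np.pi-np.pi/2
print("yaw ribs",yaw((205,97),(262,368),.01,0),yaw((303,75),(356,350),.01,0),"floor",yaw((240,377),(612,315),.004,np.pi/2),"bars",yaw((58,82),(142,447),.06,0),yaw((700,10),(738,348),.06,0),"rim",yaw((210,420),(662,345),.06,np.pi/2))
p=cast([px(205,97),px(262,368),px(303,75),px(356,350)],v[1],"wrist",.01); print("rib ends tote",[inT(q) for q in p])
# white bars in the side view: line fit
im,c,n=S["side"]
m=cv2.inRange(hsv(im),(0,0,165),(180,40,255)); 
for name,roi in (("st",(205,232,285,275)),("ta",(155,328,252,384))):
    k=np.zeros_like(m); x0,y0,x1,y1=roi; k[y0:y1,x0:x1]=1
    mm=m*k; q=max(cv2.findContours(mm,cv2.RETR_EXTERNAL,cv2.CHAIN_APPROX_NONE)[0],key=cv2.contourArea)[:,0,:]
    print(name,"left",q[q[:,0].argmin()],"right",q[q[:,0].argmax()],"top",q[q[:,1].argmin()],"bot",q[q[:,1].argmax()])
for nm,a,b in (("st",(142,447),(207,236)),("ta",(738,348),(157,357))):
    P=tri((px(*a),v),(b,S["side"])); print(nm,inT(P),P[2])
s=S["side"][0]; a=np.hstack([cv2.resize(s[225:285,200:290],None,fx=4.4,fy=4.4),cv2.resize(s[325:385,155:245],None,fx=4.4,fy=4.4)]); cv2.imwrite("pics/s1.png",a[:,:,::-1])
E
```

```text
yaw ribs 0.17679651896850412 0.17603625027702918 floor 0.17053812023800208 bars 0.17253474731913454 0.1702960740945738 rim 0.1707950964810443
rib ends tote [array([-0.0726, -0.0901]), array([ 0.0753, -0.0898]), array([-0.0726, -0.038 ]), array([ 0.0746, -0.0378])]
st left [205 246] right [284 257] top [211 233] bot [277 274]
ta left [155 352] right [237 383] top [164 330] bot [225 383]
st [ 0.1429 -0.2099] -0.08405828339227381
ta [0.0912 0.1537] 0.05723946495693658Traceback (most recent call last):
  File "<stdin>", line 17, in <module>
    return _nx.concatenate(arrs, 1, dtype=dtype, casting=casting)
           ~~~~~~~~~~~~~~~^^^^^^^^^^^^^^^^^^^^^^^^^^^^^^^^^^^^^^^
ValueError: all the input array dimensions except for the concatenation axis must match exactly, but along dimension 0, the array at index 0 has size 264 and the array at index 1 has size 260
```

The ribs land at y = -90/-38 mm in the tote frame, exactly as specified, so the tote pose is good. Tape first. I'll grip the far wall, which is clear of the bottle and clamp, with the tip 12 mm above the tape's underside so the inner finger clears the boss. I'll place it with that finger side toward tote -y.

```bash
python3 - <<'E'
from h import *
C=np.array([.7005,.0037]); g=C+[.043,0]
env.move_gripper(.064,20)
env.reach((*g,.12),down(np.pi)); print(env.current_joints())
env.movel((*g,.012)); env.move_gripper(0.0,20); print("gap",env.current_finger_gap(),env.current_grasp_force())
env.movel((*g,.13),velocity=.25); print("gap",env.current_finger_gap(), env.current_force())
yaw=TOTE[2]+np.pi/2   # offset direction is tote -y  (tool -y)
p=W((0,.04-.043,0))[:2]
print(planner.inverse_kinematics((*p,.13),down(yaw)))
env.reach((*p,.13),down(yaw)); shot("wrist","tape_held")
print(env.movel((*p,.0165),velocity=.1,contact_N=8), env.current_ee_pos(),env.current_force(),env.current_time_s())
v=shot("side"); s=v[0][210:390,130:300]; cv2.imwrite("pics/s2.png",cv2.resize(s,None,fx=3,fy=3)[:,:,::-1])
E
```

```text
[-0.1539  0.6289  1.1967  0.0001  1.3158  2.9872]
gap 0.0005657882164003871 0.0
gap 0.00034852434813405025 [ 0.0856 -0.7042 -0.8028]
[ 0.3058  0.3135  1.6258 -0.      1.2023 -1.4395]
False [0.5224 0.2885 0.0173] [ 0.1348 -0.0446  0.3059] 18.1
```

View pics/s2.png

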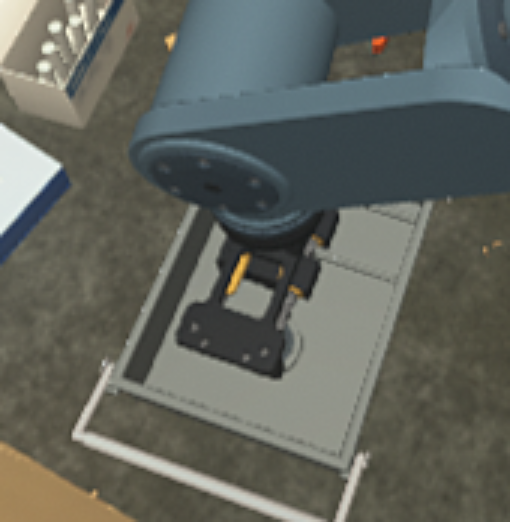

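The gripper closed on nothing, so the tape wasn't taken. I'll lift out and see where it is now.

```bash
python3 - <<'E'
from h import *
env.move_gripper(.064,20)
p=env.current_ee_pos(); env.movel((p[0],p[1],.2),velocity=.3)
env.reach((0.66,0.02,0.2),down(np.pi/2)); print(env.current_joints()); v=shot("wrist","w_mid3")
im,c,n=v; q=cv2.inRange(hsv(im),*MASK["tan"])[140:260,190:300]; v_,u=np.nonzero(q); print("tape",rect(np.c_[u+190,v_+140],c,n,.024), rect(np.c_[u+190,v_+140],c,n,.012))
print(env.current_time_s())
E
```

```text
[-0.1474  0.3793  1.3912  0.0006  1.3723 -1.7195]
tape (array([0.7002, 0.004 ]), 100.5735092163086, 100.09620666503906, np.float64(1.5684123981451121)) (array([0.7043, 0.0034]), 104.07284545898438, 103.57890319824219, np.float64(1.5684109334065126))
21.1417
```

View pics/w_mid3.png

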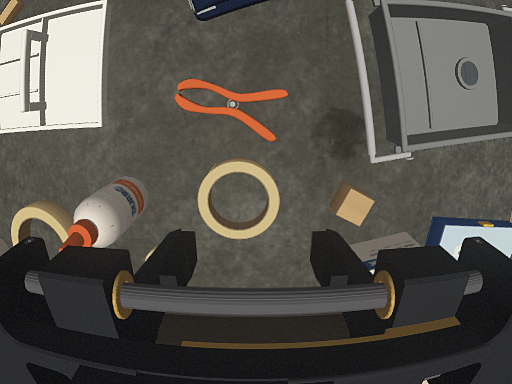

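The tape is untouched at (240,198), the same pose as before, so the fingers closed clear of it. I'll retry with the pose checked before closing.

```bash
python3 - <<'E'
from h import *
C=np.array([.7003,.0038]); g=C+[.043,0]
env.move_gripper(.064,20); print(env.current_finger_gap())
env.reach((*g,.06),down(0)); print(env.current_ee_pos(),tooly(),env.current_joints())
print(env.movel((*g,.012),velocity=.1,contact_N=10),env.current_ee_pos(),env.current_force())
v=shot("wrist"); cv2.imwrite("pics/g1.png",v[0][:,:,::-1])
env.move_gripper(.03,20); print(env.current_finger_gap(),env.current_grasp_force(),env.current_force())
shot("wrist","g2")
a=np.hstack([v[0],cv2.imread("pics/g2.png")[:,:,::-1]]); cv2.imwrite("pics/g12.png",cv2.resize(a,(800,300))[:,:,::-1])
E
```

```text
0.06396323489286129
[0.7435 0.0039 0.0605] 0.0010602009850863338 [-0.1539  0.6908  1.2272  0.      1.223  -0.1549]
False [0.7431 0.0038 0.0114] [ 0.3245 -0.8593  0.5775]
0.030185543506947958 0.0 [ 0.2191  0.2963 -0.6473]
```

View pics/g12.png

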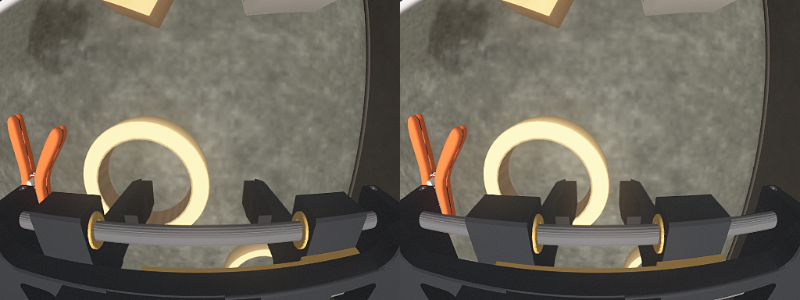

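```bash
python3 - <<'E'
from h import *
for z in (.012,.004):
    g=env.current_ee_pos(); env.movel((g[0],g[1],z),velocity=.05); print(env.current_ee_pos())
    for w in (.022,.014,.006):
        env.move_gripper(w,20); print(w,env.current_finger_gap(),env.current_grasp_force(),env.current_force())
        if env.current_grasp_force()>5: break
    shot("wrist",f"g3_{z}")
    if env.current_grasp_force()>5: break
    env.move_gripper(.05)
a=np.hstack([cv2.imread("pics/g3_0.012.png"),cv2.imread(f"pics/g3_{z}.png")]); cv2.imwrite("pics/g34.png",cv2.resize(a,(800,300)))
print(env.current_time_s())
E
```

```text
[0.7433 0.0038 0.012 ]
0.022 0.022155667077897342 0.0 [-0.0356 -0.4786  0.7702]
0.014 0.014022616205498765 0.0 [ 0.425  -0.285  -0.7007]
0.006 0.005695046150637641 0.0 [ 0.2748 -0.4795 -0.128 ]
[0.7426 0.0039 0.003 ]
0.022 0.02170755094874199 0.0 [-0.2945  0.6157 -0.6654]
0.014 0.013875067944479513 0.0 [0.0596 0.3345 0.78  ]
0.006 0.005982531269734531 0.0 [-0.672   0.5567 -0.495 ]
28.625
```

View pics/g34.png

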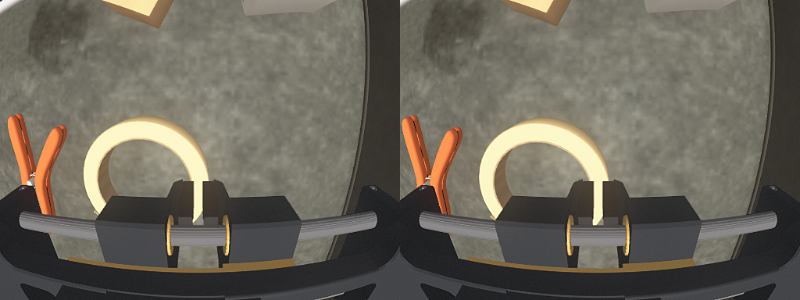

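The fingers seem to pass through the visible wall with no force. I'll probe for where it is solid, pressing lightly straight down on the wall here and at another angle.

```bash
python3 - <<'E'
from h import *
C=np.array([.7003,.0038])
env.move_gripper(.05); p=env.current_ee_pos(); env.movel((p[0],p[1],.05),velocity=.2); env.move_gripper(.0)
for a in (0,90):
    g=C+.0445*np.array([np.cos(np.radians(a)),np.sin(np.radians(a))])
    env.movel((*g,.05),velocity=.2); r=env.movel((*g,.006),velocity=.06,contact_N=4)
    print(a,r,env.current_ee_pos(),env.current_force()); 
    if a==90: shot("wrist","probe")
    env.movel((*g,.05),velocity=.2)
print(env.current_time_s())
im=cv2.imread("pics/probe.png"); v=shot("wrist"); 
cv2.imwrite("pics/pr.png",cv2.resize(np.hstack([im,v[0][:,:,::-1]]),(800,300)))
E
```

```text
0 False [0.7452 0.0037 0.0064] [ 0.7126 -0.3039  0.2146]
90 False [0.7007 0.0483 0.0064] [-0.0155  0.4394 -0.3582]
33.3167
```

View pics/pr.png

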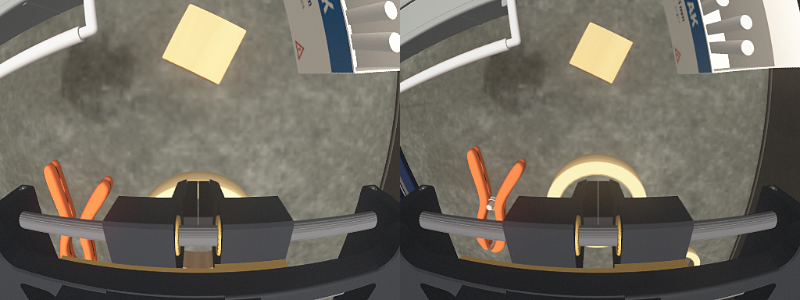

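The visible roll offers no resistance anywhere, so either the fingers or that roll isn't solid. Taking the stapler is part of the job anyway and will show which. First I'll refine its extent with a broader mask, then grasp it.

```bash
cat > st.py <<'E'
from h import *
def stapler(v,roi,z=.03):
    im,c,n=v; x0,y0,x1,y1=roi; g=im[y0:y1,x0:x1].astype(int); med=np.median(g.reshape(-1,3),0)
    b=((g[...,2]-g[...,0])>6).astype(np.uint8)*255
    m=(np.abs(g-med).sum(2)>60).astype(np.uint8)*255; m=cv2.morphologyEx(m,cv2.MORPH_OPEN,np.ones((3,3))); m=cv2.morphologyEx(m|b,cv2.MORPH_OPEN,np.ones((3,3)))
    q=max(cv2.findContours(m,cv2.RETR_EXTERNAL,cv2.CHAIN_APPROX_NONE)[0],key=cv2.contourArea)[:,0,:]+[x0,y0]
    return rect(q,c,n,z)
E
python3 - <<'E'
from st import *
import pickle
S=pickle.load(open("S.pkl","rb"))
for k,roi in (("mid",(160,70,310,150)),("tote",(30,140,135,205))): print(k,stapler(S[k],roi),stapler(S[k],roi,.005))
env.move_gripper(.06,20)
env.reach((.5,.02,.15),down(-1.238+np.pi/2)); v=shot("wrist"); print(env.current_joints())
r=proj([.4348,.022,.02],v[1],"wrist")[0].astype(int); print(r)
roi=(max(r[0]-130,0),max(r[1]-100,0),min(r[0]+130,511),min(r[1]+100,383)); print(stapler(v,roi))
cv2.imwrite("pics/stap.png",v[0][:,:,::-1]); print(env.current_time_s())
E
```

```text
mid (array([0.4352, 0.0209]), 146.32257080078125, 35.96147537231445, np.float64(-1.2388240424317316)) (array([0.4359, 0.0196]), 155.71730041503906, 38.27039337158203, np.float64(-1.2388228772987546))
tote (array([0.4326, 0.0297]), 160.5322265625, 36.896141052246094, np.float64(-1.2388519390441501)) (array([0.4384, 0.0129]), 170.83975219726562, 39.26520538330078, np.float64(-1.238851872465123))
[-0.1976  0.0865  1.8521  0.0001  1.2022 -0.5297]
[193 156]
(array([0.4391, 0.0232]), 144.36183166503906, 39.327850341796875, np.float64(-1.2130153483077737))
35.2917
```

```bash
python3 - <<'E'
from h import *
g=np.array([.4353,.021]); a=-1.238+np.pi/2
env.reach((*g,.08),down(a)); print(env.movel((*g,.016),velocity=.12,contact_N=10),env.current_ee_pos())
env.move_gripper(0.,25); print("gap",env.current_finger_gap(),env.current_grasp_force(),env.current_force())
print(env.current_time_s())
E
```

```text
False [0.4365 0.0208 0.0167]
gap 0.00030896918568451516 2.8622089616828816 [1.3464 0.6571 4.9691]
37.3917
```

```bash
python3 - <<'E'
from h import *
v0=shot("wrist","k0")
env.move_gripper(.06); print(env.current_force(),env.current_ee_pos())
env.movel((*env.current_ee_pos()[:2],.12),velocity=.2)
v1=shot("wrist","k1"); v2=shot("top"); v3=shot("side")
for v in (v2,v3):
    for q in blobs(v[0],"blue",60): print(v[2],q.mean(0),rect(q,v[1],v[2],.035))
    q=[q for q in blobs(v[0],"tan",200)]; print([ (rect(k,v[1],v[2],.024)[0]) for k in q if abs(rect(k,v[1],v[2],.024)[1]-103)<6])
a=np.hstack([cv2.resize(v0[0],(400,300)),cv2.resize(v1[0],(400,300))]); b=np.hstack([cv2.resize(v2[0][120:300,130:370],(400,300)),cv2.resize(v3[0][80:330,130:460],(400,300))])
cv2.imwrite("pics/k.png",np.vstack([a,b])[:,:,::-1]); print(env.current_time_s())
E
```

```text
[0.4366 0.9273 0.8569] [0.4353 0.021  0.016 ]
top [ 18.5542 140.3614] (array([0.8871, 0.8396]), 146.0907440185547, 14.607327461242676, np.float64(1.386731149105743))
[array([0.7008, 0.0036])]
side [123.0753 301.2603] (array([0.732 , 0.3917]), 185.9000244140625, 15.47087574005127, np.float64(1.4941417621908188))
side [308.3413 231.2222] (array([0.4321, 0.0211]), 135.08609008789062, 23.834320068359375, np.float64(-1.2427590293898918))
[]
39.2333
```

View pics/k.png

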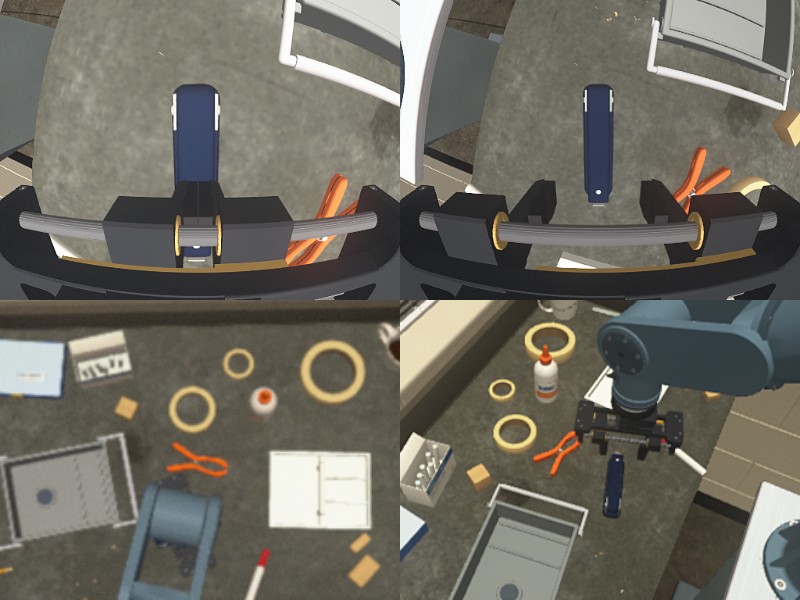

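This view explains both misses. The stapler is unmoved (right panel, 597,145), and the closed fingers sit above it. The fingertips in the wrist image are about 113 px apart at a 60 mm opening. That puts them about 25 mm nearer the camera than the reported TCP, so the true tips end short of it. I'll measure the offset by touching the bare table gently.

```bash
python3 - <<'E'
from h import *
env.move_gripper(.03)
env.reach((.48,-.11,.05),down(.333))
for z in (.0,-.045):
    r=env.movel((.48,-.11,z),velocity=.04,contact_N=4); print(r,env.current_ee_pos(),env.current_force())
    if r: break
env.movel((.48,-.11,.0),velocity=.1); print(env.current_time_s(), env.hold_point_z)
E
```

```text
False [ 0.4803 -0.1101  0.0003] [-0.4879  0.5171 -0.2013]
True [ 0.4799 -0.11   -0.0233] [-2.0693 -0.1805  9.0385]
42.9583 0.0187
```

The true fingertips are about 22.5 mm short of the reported TCP, so I'll correct every height by that. Tape again.

```bash
cat >> h.py <<'E'
D=.0225   # true finger tips end this far short of the reported TCP
def P3(xy,tip): return (xy[0],xy[1],tip-D)
def st(): return "tip %.4f"%(env.current_ee_pos()[2]+D),env.current_ee_pos(),"gap %.4f"%env.current_finger_gap(),"gf %.1f"%env.current_grasp_force(),env.current_force(),"t %.1f"%env.current_time_s()
E
python3 - <<'E'
from h import *
g=np.array([.7005+.043,.0038])
env.move_gripper(.064,40); env.reach(P3(g,.07),down(0))
print(env.movel(P3(g,.0105),velocity=.15,contact_N=10),*st())
env.move_gripper(0.,40); print(*st())
if env.current_finger_gap()>.008:
    env.movel(P3(g,.13),velocity=.3); print(*st())
    yaw=TOTE[2]-np.pi/2; p=W((0,-.003,0))[:2]
    env.reach(P3(p,.12),down(yaw)); v=shot("side"); cv2.imwrite("pics/held.png",v[0][:,:,::-1]); print(*st())
E
```

```text
False tip 0.0103 [ 0.7432  0.0033 -0.0122] gap 0.0641 gf 0.0 [ 0.2294 -1.2374 -0.1046] t 45.3
tip 0.0106 [ 0.7436  0.0039 -0.0119] gap 0.0142 gf 37.9 [0.2295 0.8397 0.499 ] t 46.1
tip 0.1303 [0.7435 0.0037 0.1078] gap 0.0140 gf 38.1 [-0.9488 -0.5574 -1.35  ] t 46.6
tip 0.1196 [0.5221 0.2877 0.0971] gap 0.0143 gf 38.1 [ 0.0011  0.3181 -1.565 ] t 48.3
```

```bash
python3 - <<'E'
from h import *
p=W((0,-.004,0))[:2]
print(env.movel(P3(p,.0155),velocity=.12,contact_N=6),*st())
env.move_gripper(.036,40); print(*st())
env.movel(P3(p,.09),velocity=.3)
# next: over the stapler
g=np.array([.4353,.021]); a=-1.238+np.pi/2
env.move_gripper(.06,30); env.reach(P3(g,.09),down(a))
print(env.movel(P3(g,.022),velocity=.15,contact_N=10),*st())
env.move_gripper(0.,30); print(*st())
v=shot("side","after_tape")
q=[(rect(k,v[1],"side",.028),k.mean(0)) for k in blobs(v[0],"tan",200)]; print([(inT(r[0]),r[1:3],m) for r,m in q if abs(r[1]-103)<15])
E
```

```text
True tip 0.0144 [ 0.5204  0.2865 -0.0081] gap 0.0140 gf 39.0 [-1.2282 -0.6356  5.1489] t 49.2
tip 0.0128 [ 0.5187  0.286  -0.0097] gap 0.0362 gf 0.0 [-0.1315 -1.254  -0.2037] t 49.7
False tip 0.0222 [ 0.4356  0.0211 -0.0003] gap 0.0598 gf 0.0 [0.5095 0.1674 0.6372] t 53.2
tip 0.0224 [ 0.4355  0.0209 -0.0001] gap 0.0252 gf 30.0 [-0.4665 -0.636   5.2747] t 53.8
[(array([-0.0057,  0.0397]), (102.81929779052734, 102.13936614990234), array([220.9848, 323.8485]))]
```

The tape lies flat in the tote at about (-6, 40) mm, inside the 10 mm tolerance. The stapler is gripped (gap 25 mm), so I'll place it.

```bash
python3 - <<'E'
from h import *
g=env.current_ee_pos()[:2]
env.movel(P3(g,.15),velocity=.3); print(*st())
p=W((0,-.064,0))[:2]; yaw=TOTE[2]+np.pi/2
env.reach(P3(p,.13),down(yaw)); v=shot("wrist","st_held"); print(*st())
print(env.movel(P3(p,.0275),velocity=.1,contact_N=8),*st())
E
```

```text
tip 0.1488 [0.4347 0.0211 0.1263] gap 0.0253 gf 30.0 [-0.8008  0.0488 -3.4253] t 54.4
tip 0.1284 [0.5312 0.227  0.1059] gap 0.0257 gf 30.0 [ 0.0619 -0.0449 -2.6999] t 55.4
False tip 0.0282 [0.5331 0.2284 0.0057] gap 0.0253 gf 30.0 [ 0.7499 -0.0911 -3.3633] t 56.6
```

```bash
python3 - <<'E'
from st import *
p=W((0,-.064,0))[:2]; yaw=TOTE[2]+np.pi/2
print(env.movel(P3(p,.0255),velocity=.05,contact_N=8),*st())
env.move_gripper(.045,30); env.movel(P3(p,.1),velocity=.3)
env.reach(W((.07,0,.22)),down(yaw)); v=shot("wrist","both"); print(*st())
im,c,n=v; t=cv2.inRange(hsv(im),*MASK["tan"]); 
r0=proj(W((0,.04,.028)),c,n)[0].astype(int); k=np.zeros_like(t); cv2.circle(k,tuple(map(int,r0)),75,255,-1); q=max(cv2.findContours(t&k,0,1)[0],key=cv2.contourArea)[:,0,:]
r=rect(q,c,n,.028); print("tape",inT(r[0]),r[1:3])
m=cv2.inRange(hsv(im),(100,60,10),(135,255,150)); r1=proj(W((0,-.064,.03)),c,n)[0].astype(int); k[:]=0; cv2.circle(k,tuple(map(int,r1)),100,255,-1)
q=max(cv2.findContours(m&k,0,1)[0],key=cv2.contourArea)[:,0,:]
for z in (.045,.02): r=rect(q,c,n,z); print("stapler",inT(r[0]),r[1:3],r[3]-TOTE[2])
E
```

```text
False tip 0.0264 [0.5334 0.2284 0.0039] gap 0.0254 gf 30.0 [1.469  1.0575 1.1895] t 56.8
tip 0.2388 [0.5882 0.3022 0.2163] gap 0.0450 gf 0.0 [ 0.0768 -0.091  -0.1876] t 58.5
tape [-0.004   0.0396] (100.73497009277344, 100.15999603271484)
stapler [ 0.0013 -0.0581] (139.54888916015625, 32.926300048828125) 0.0026045567717975504
stapler [ 0.0019 -0.0624] (149.75857543945312, 35.33524703979492) 0.002604606706067991
```

Both are in place: tape (-4, 40) mm, stapler (2, -61) mm and square. For the bails, I'll first push each one down to its 0 stop with closed fingers so its angle is known. Then I'll pinch it and carry it round the arc.

```bash
cat > bail.py <<'E'
from h import *
yaw=TOTE[2]+np.pi/2
def B(sg,th,dz): q=W((0,sg*(.102+.05*np.cos(th)),0)); return P3(q[:2],.05+.05*np.sin(th)+dz)
def bail(sg):
    env.move_gripper(0.,10); env.reach(B(sg,0,.06),down(yaw))
    print("down",env.movel(B(sg,0,.0045),velocity=.1,contact_N=6),*st())
    env.movel(B(sg,0,.03),velocity=.2); env.move_gripper(.026,10); env.movel(B(sg,0,-.012),velocity=.12); print(*st())
    env.move_gripper(0.,10); print("pinch",*st())
    if env.current_finger_gap()<.007: return False
    for th in np.linspace(0,2.836,9)[1:]: env.movel(B(sg,th,-.012),velocity=.12)
    print("in",*st()); return True
def release(sg):
    env.move_gripper(.024,10); env.movel(B(sg,2.836,.03),velocity=.2); env.move_gripper(0.,10)
    print("press",env.movel(B(sg,2.836,.003),velocity=.06,contact_N=5),*st()); env.movel(B(sg,2.836,.05),velocity=.25)
E
python3 - <<'E'
from bail import *
if bail(-1): release(-1)
E
```

```text
down True tip 0.0540 [0.5468 0.1421 0.0315] gap 0.0004 gf 3.9 [-3.1593 -0.5074  9.2018] t 60.7
tip 0.0378 [0.5474 0.1415 0.0153] gap 0.0260 gf 0.0 [1.1023 0.8891 0.6513] t 62.0
pinch tip 0.0389 [0.5486 0.1404 0.0164] gap 0.0095 gf 10.0 [ 0.8851 -5.557   1.1919] t 62.4
in tip 0.0523 [0.5316 0.2366 0.0298] gap 0.0093 gf 10.0 [ 6.0091 -3.1414 -0.9258] t 64.8
press True tip 0.0690 [0.5303 0.2376 0.0465] gap 0.0002 gf 3.2 [-0.8991  0.0415  6.0662] t 66.5
```

```bash
python3 - <<'E'
from bail import *
if bail(1): release(1)
v=shot("side","bails"); S2=shot("top")
for n_ in (v,S2):
  q=blobs(n_[0],"white",800 if n_[2]=="side" else 500)
  for k in q:
    r=rect(k,n_[1],n_[2],.03)
    if abs(r[1]-214)<12: print("tray",n_[2],r, rect(k,n_[1],n_[2],.0)[0])
E
```

```text
down True tip 0.0540 [0.4941 0.4393 0.0315] gap 0.0004 gf 3.8 [-1.9699 -1.3125  7.5335] t 68.5
tip 0.0375 [0.4945 0.4407 0.015 ] gap 0.0258 gf 0.0 [ 0.0861 -0.9204  0.4853] t 69.8
pinch tip 0.0390 [0.4958 0.4398 0.0165] gap 0.0093 gf 10.0 [ 1.2373 -5.9306  2.4187] t 70.2
in tip 0.0524 [0.5122 0.3441 0.0299] gap 0.0098 gf 10.0 [ 4.5704 -4.36    0.6856] t 72.6
press True tip 0.0690 [0.5115 0.3445 0.0465] gap 0.0003 gf 3.1 [-2.1812 -1.0568  6.0271] t 74.3
tray side (array([ 0.5151, -0.2706]), 217.9381561279297, 164.91270446777344, np.float64(1.5305092242466685)) [ 0.5222 -0.2986]
tray top (array([ 0.5174, -0.2726]), 214.78268432617188, 163.91256713867188, np.float64(1.5380763301680196)) [ 0.5204 -0.277 ]
```

Both bails are in; the press contact on each came at the bar-top height. Now the tray, grasped by its handle and carried on a straight line to stay clear of the bottle.

```bash
python3 - <<'E'
from h import *
g=np.array([.5155,-.2705]); a=1.534
env.movel((*env.current_ee_pos()[:2],.17),velocity=.3)
env.move_gripper(.06,40); env.reach(P3(g,.12),down(a))
v=shot("wrist","trayclose")
print(env.movel(P3(g,.046),velocity=.15,contact_N=8),*st())
env.move_gripper(0.,40); print(*st())
if env.current_finger_gap()>.006:
    env.movel(P3(env.current_ee_pos()[:2],.17),velocity=.2); print(*st())
    # tray outline from below-held is hidden; check offset along handle from the side view
    s=shot("side","trayheld")
    for q in blobs(s[0],"white",800):
        r=rect(q,s[1],"side",.17-.046+.03)
        if 150<r[1]<240: print("held",r)
E
```

```text
False tip 0.0464 [ 0.516  -0.2706  0.0239] gap 0.0596 gf 0.0 [-0.6389 -0.5512  0.4681] t 79.1
tip 0.0460 [ 0.5155 -0.2706  0.0235] gap 0.0098 gf 40.0 [-0.3458  0.0575  0.8335] t 79.9
tip 0.1685 [ 0.5146 -0.2699  0.146 ] gap 0.0098 gf 40.0 [-0.2835 -0.1348 -3.0116] t 80.6
held (array([0.7319, 0.4027]), 162.45664978027344, 102.0246810913086, np.float64(1.4914635542405807))
held (array([0.0809, 0.1899]), 196.96243286132812, 67.96246337890625, np.float64(0.039577103801613056))
held (array([ 0.5138, -0.2675]), 217.45387268066406, 164.85922241210938, np.float64(1.5340232653050279))
```

```bash
python3 - <<'E'
from h import *
t=W((0,0,0))[:2]; y1=TOTE[2]+np.pi/2
env.movel(P3(t,.17),down(y1),velocity=.25); print(*st(),tooly()-y1)
print(env.movel(P3(t,.120),velocity=.12,contact_N=8),*st())
print(env.movel(P3(t,.1055),velocity=.04,contact_N=8),*st())
E
```

```text
tip 0.1700 [0.5214 0.2904 0.1475] gap 0.0096 gf 40.0 [-0.399  -0.239  -2.0659] t 83.1 -0.0010414054039240561
False tip 0.1201 [0.5214 0.2911 0.0976] gap 0.0097 gf 40.0 [-0.5666 -0.283  -2.7208] t 83.7
True tip 0.1060 [0.5216 0.2913 0.0835] gap 0.0096 gf 40.0 [-1.0699 -0.4399  5.9328] t 84.1
```

The tray is seated: contact came at exactly the expected height. I'll release it, check it, and re-measure the clamp.

```bash
python3 - <<'E'
from h import *
p=env.current_ee_pos()[:2]
env.move_gripper(.04,40); env.movel(P3(p,.2),velocity=.3)
env.reach((0.64,0.02,0.2),down(-.247+np.pi/2*0)) if False else env.reach((0.66,0.02,0.2),down(np.pi/2))
v=shot("wrist","clamp2"); im,c,n=v
m=cv2.inRange(hsv(im),(2,130,100),(16,255,255)); k=np.zeros_like(m); k[60:155,165:305]=1; vv,u=np.nonzero(m*k)
o=rect(np.c_[u,vv],c,n,.015); print("clamp",o)
s=shot("side","tray_on"); t=shot("top","tray_on_top")
for q in (s,t):
    for b in blobs(q[0],"white",800 if q[2]=="side" else 500):
        r=rect(b,q[1],q[2],.09)
        if abs(r[1]-214)<14 and abs(r[2]-163)<14: print("tray",q[2],inT(r[0]),r[1:3],r[3]%np.pi-TOTE[2]-np.pi/2)
print(*st())
E
```

```text
clamp (array([ 0.5824, -0.0077]), 130.64881896972656, 63.89634323120117, np.float64(1.3356678315226183))
tray side [0.003  0.0004] (217.49937438964844, 170.61590576171875) -0.0035450317250886876
tray top [ 0.0005 -0.0015] (216.80567932128906, 168.0031280517578) 0.003403555033091532
tip 0.2224 [0.6596 0.0218 0.1999] gap 0.0403 gf 0.0 [0.7664 1.0753 0.865 ] t 86.5
```

The tray is seated squarely, within about 3 mm and 0.004 rad. Now the clamp.

```bash
python3 - <<'E'
from h import *
C=np.array([.5822,-.0077]); th=1.332; g=C-.018*np.array([np.cos(th),np.sin(th)])
env.move_gripper(.06,15); env.reach(P3(g,.08),down(th-np.pi/2))
print(env.movel(P3(g,.006),velocity=.12,contact_N=8),*st())
env.move_gripper(0.,15); print(*st())
if env.current_finger_gap()>.01:
    env.movel(P3(g,.16),velocity=.25); print(*st())
    p=W((-.018,.055,0))[:2]; env.movel(P3(p,.2),down(TOTE[2]-np.pi/2),velocity=.25); print(*st())
    print(env.movel(P3(p,.080),velocity=.08,contact_N=5),*st())
E
```

```text
False tip 0.0065 [ 0.5785 -0.0253 -0.016 ] gap 0.0601 gf 0.0 [ 0.6087 -0.7554 -0.889 ] t 89.2
tip 0.0066 [ 0.5784 -0.0253 -0.0159] gap 0.0356 gf 14.9 [-0.5937 -0.453   3.756 ] t 89.7
tip 0.1585 [ 0.5769 -0.0249  0.136 ] gap 0.0360 gf 14.9 [-0.3183  0.4511 -0.7978] t 90.5
tip 0.1992 [0.4938 0.3416 0.1767] gap 0.0359 gf 14.9 [-0.8423  1.1889 -0.6153] t 92.1
False tip 0.0806 [0.4944 0.3424 0.0581] gap 0.0358 gf 14.9 [-0.5496  0.2935 -0.717 ] t 93.8
```

```bash
python3 - <<'E'
from h import *
env.move_gripper(.05,15); p=env.current_ee_pos()[:2]; env.movel(P3(p,.25),velocity=.25)
env.reach((.4,-.1,.25),down(0.2)); env.dwell(.3)
for n in ("side","top"):
    im,c,_=shot(n,"final_"+n); m=cv2.inRange(hsv(im),(2,130,100),(16,255,255)); k=np.zeros_like(m)
    r=proj(W((0,.054,.085)),c,n)[0].astype(int); cv2.circle(k,tuple(map(int,r)),45 if n=="side" else 28,255,-1); vv,u=np.nonzero(m&k)
    o=rect(np.c_[u,vv],c,n,.09); print("clamp",inT(o[0]),o[1:3],o[3]-TOTE[2])
    for b in blobs(im,"white",400):
        r=rect(b,c,n,.09)
        if 195<r[1]<235 and 140<r[2]<185: print("tray",n,inT(r[0]),r[1:3],r[3]%np.pi-TOTE[2]-np.pi/2)
print(*st())
E
```

```text
clamp [-0.0024  0.0574] (127.51160430908203, 63.49700164794922) -0.00899993465162735
clamp [0.0006 0.0527] (122.1271743774414, 57.875404357910156) 0.006027384562821897
tray top [ 0.0019 -0.0017] (216.72080993652344, 171.1845703125) -0.0009151934381490534
tip 0.2725 [ 0.4001 -0.0999  0.25  ] gap 0.0502 gf 0.0 [ 0.1232 -0.9912 -0.3663] t 97.6
```

Everything is in place and the arm is clear, so I'll hand in.

```bash
python3 -c "
from plant import order; print(order.job_done())"
```

```text
the job is handed in; nothing more can be done
None
```

The job is handed in at about 98 s of the 144 s: by camera, tape, stapler, tray and clamp lie within tolerance, and by touch both bails are fully in; no verdict came back. My first grasps of the tape and stapler closed above them because the fingertips end 22.5 mm short of the reported TCP; I corrected for this by touching the table.

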